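# Wake the robot test station and hold its key switch on

## Task

Wake the grey test station: press its three push buttons one at a time, the largest first, then the middle-sized one, then the smallest, letting each come back up before the next. Then draw the key out of the wooden stand, push it fully home in the station's lock with the spring-return cylinder still at rest (the pins are sticky, so wiggle it if it catches), and only then turn it until the lock cylinder has gone a quarter turn clockwise as seen from above. Keep it there for a second and finish while still holding the key fully home and turned; leave the screwdriver, battery pack and gear where they are.

Things in the scene. Friction and masses are not known exactly. Their poses are not given: they have to be found in the camera images.
- station: fixed grey box, 150 mm deep (along its x), 200 mm wide (y), 70 mm high, origin under its centre. On top: the lock, 35 mm to -x of the centre, and a row of three buttons along y, 35 mm to +x of the centre, at y = -62, 0 and +62 mm.
- lock_mouth (a point): centre of the lock's round brass face, at the keyway's mouth; z up, axes as the station's, not turning with the cylinder. The face is 33 mm across, 15 mm above the station's top, in a steel collar 48 mm across and 13 mm high. Keyway: 11.5 mm long (along x at rest) by 5.5 mm wide, 32 mm deep, with a 2.2 mm chamfer at the mouth.
- pin0 (a joint): upper sticky pin, 10 mm down the keyway, at its +x end: 0 = stands 3.15 mm into the keyway, 0.00315 m = clear of it. No spring, only friction of about 10 N: the tapered nose of the key pushes it aside at some 5 to 15 N downwards, a third less while the key is wiggled about its axis.
- pin1 (a joint): lower sticky pin, 18 mm down the keyway, at its -x end; otherwise like the upper one
- cylinder (a joint): turn of the brass lock cylinder: 0 at rest, grows clockwise seen from above to a stop at 1.571 rad. A spring turns it back: about 0.014 N m at rest, 0.055 N m at the stop, plus 0.012 N m friction. The hand turns 0.1 to 0.25 rad more than the cylinder, for the play of the blade in the keyway.
- stand: fixed wooden block that holds the key, 60 by 60 mm, 45 mm high, origin under its centre, with a slot 12 mm (x) by 6 mm (y), 32 mm deep, in its top
- key_grip (a point): centre of the key's flat black bow, 32 mm wide (this frame's x), 10 mm thick (y), 30 mm tall (z, up). At the start the key stands upright in the stand, blade down the slot, flange on the stand's top. The key weighs about 50 g and is the same either way round.
- key_shoulder (a point): underside of the key's flange on its axis, 29 mm below the bow's centre, axes as key_grip; it meets the lock's brass face when the key is fully home. Above it: flange 20 mm across, 3 mm thick; neck 9 mm across, 12 mm long; bow. Below it: blade 24 mm long, 10 mm (x) by 4 mm (y), its last 6 mm tapering to 6 by 1.6 mm.
- key: the whole key; its origin and axes are those of key_shoulder
- large_top (a point): round black push button in a steel collar, one of three in a row on the station's top at one height, 62 mm apart; which of the three places it has varies. Cap 38 mm across; this point is the centre of the cap's top, 18 mm above the station's top. It moves straight down.
- middle_top (a point): round black push button in a steel collar, one of three in a row on the station's top at one height, 62 mm apart; which of the three places it has varies. Cap 24 mm across; this point is the centre of the cap's top, 18 mm above the station's top. It moves straight down.
- small_top (a point): round black push button in a steel collar, one of three in a row on the station's top at one height, 62 mm apart; which of the three places it has varies. Cap 14 mm across; this point is the centre of the cap's top, 18 mm above the station's top. It moves straight down.
- large (a joint): travel of the largest button: 0 up, 0.006 m fully down; it springs back by itself, starts to move at about 1.5 N and is fully down at about 5 N; it counts as pressed beyond 0.004 m
- middle (a joint): travel of the middle-sized button: 0 up, 0.006 m fully down; it springs back by itself, starts to move at about 1.5 N and is fully down at about 5 N; it counts as pressed beyond 0.004 m
- small (a joint): travel of the smallest button: 0 up, 0.006 m fully down; it springs back by itself, starts to move at about 1.5 N and is fully down at about 5 N; it counts as pressed beyond 0.004 m
- driver: bystander: loose screwdriver lying on the bench to the robot's right, about 200 mm long, handle towards the robot
- battery: bystander: loose black battery pack beyond the station, 75 by 115 by 68 mm, origin under its centre
- gear: bystander: loose aluminium gear lying flat beyond the station, 82 mm across, hub 22 mm high, origin under its centre
Things that resemble listed ones, but are neither listed nor needed, are in the scene too. Leave any green look-alike of the key alone. Several things have the shape of the station; the one meant has the colours described above.

How it is judged:
By the outcome, as a careful person would: the job done as asked, in the order asked, and still so for the second after the job is handed in, while the arm keeps its last pose, push and grip.
It also fails if it takes over 72 s, if anything falls off the work surface, if the arm or the gripper's body presses on something with over 40 N, if the wrist force passes 120 N, or if a joint passes its speed limit or range.

## Robot

A 7-joint arm with a two-finger parallel gripper is mounted at the origin on the work surface. World frame = base frame: x ahead of the robot, y to its left, z up, the work surface at z = 0. Lengths are in m, angles in degrees, forces in N, time in s.
With the tool pointing down it reaches from about 0.425 to 0.875 m from the base axis. Payload 4.7 kg.
Tool frame: the origin (TCP) lies on the centre line of the jaws, within the pads' length; the fingertips stand ahead of it and the grasp point (between the pads) lies 2 mm behind it (env.tip_reach is the x of the fingertips in the tool frame, in m); x points along the fingers, z is the direction in which the jaws open and shut, and the axes are right-handed (so a half turn about x gives the same grasp; the last joint's range is limited). The gripper opens to 87 mm and grips with 3 to 60 N. Pads are 19 mm wide; open, the fingers measure 117 mm over their backs; the gripper's body (75 mm by 190 mm) begins 51 mm behind the grasp point.
Start: joints at [-69.723, 18.392, -4.016, 83.108, 1.295, 78.541, -3.26], TCP at [0.217, 0.613, 0.24] pointing down, gripper open.
Joint ranges: [-163.93, 163.93], [-17.29, 119.83], [-79.2, 71.16], [3.27, 140.29], [-89.18, 269.18], [5.43, 117.66], [-154.24, 154.24]. Speed limits (degrees/s): [147.25, 147.25, 180, 180, 180, 180, 180].

## Interface

Orientations are given as [roll, pitch, yaw] about the fixed x, y, z axes, in that order (R = Rz(yaw) Ry(pitch) Rx(roll)).
In Python, from cell import telemetry, optics, env, models gives the robot as it stands.
- The arm moves only by the shell command python3 -m pendant 'ROWS' [FORCE]. ROWS is JSON, a list of rows, each a list of 3 entries, a list of its own where there are three numbers: the finger opening in mm, from 0 to 87, then the shift along the tool's x, y, z in mm, then the turn, a rotation vector about the tool's x, y, z in rad. A call has 1 to 10 rows; each row is the pose to reach, as a shift and turn from the pose commanded when the call began, along the tool's axes at that moment; what a row does not reach only later rows make up. A row lasts 1/12 s, in which the tool goes at most 41.7 mm and 7.16 degrees, less where a joint would pass 70% of its speed; a pose out of reach is approached as far as the arm can. A call with a gripper value outside its range is refused whole. The fingers move at their own pace and stop on an object; FORCE is the grip in N (left out, the last holds). Time passes only in rows, so rows that repeat a pose let the fingers close. It gives the time, the measured TCP pose, the force and the opening at its end, in the units of the state.
- telemetry.get_obs(): the state, without advancing time (a new reading comes with each control period).
- optics.read_camera(name): name is "side" or "top" or "wrist"; returns a dict with "image" (400x640x3 uint8, blue, green, red), "range_z" (400x640 float32, m along the optical axis (not along the pixel's ray), 0 where there is no reading), "fx", "fy", "cx", "cy" (pixels), "cam_to_world" (4x4, takes a point from camera to world coordinates). Camera axes: x right, y up, looking along -z (the intrinsics and any distortion apply to the point x, -y, -z); pixel columns grow to the right and rows downward; lengths in m; the calibration is good to about 2 mm. A picture is of the moment at which its call begins.
- env.sign_off(): hands the job in, once; it reports no verdict.
Trained networks look in the newest picture that a camera, given by its name, has taken for a name from the list of things; names that differ only in an ending like _2 or _b are one class to them, and where a whole thing is asked for, a point or a joint stands for the part that bears it (a point fixed in the world has none). Each returns a list of dicts, best first, with "confidence" (0 to 1); they miss things now and then, are a little off and sometimes report something else, mostly with a low value. They report only what shows in the picture. A call takes as long as a camera call. They do not tell look-alikes from the thing itself.
- models.masks_of(camera, label): "pixels" (400x640 bool, what is visible of it) and "extent" ([left, top, right, bottom] as shares, 0 to 1, of the picture: columns of its width, rows of its height, round what is visible of it).
- models.landmark_of(camera, label): "centre" ([row, column] as shares, 0 to 1, of the picture: columns of its width, rows of its height: a listed point, or the origin of a listed thing).
The state is a dict: "time_s": time; "qpos": joint angles; "joint_velocities": joint speeds; "effort": joint torques, N m; "tool_pos": TCP position; "tool_rot": TCP orientation; "force": force on the tool from outside, world axes, zero at the start; "wrist_torque": the same for the moment, N m; "grip_width": finger opening in m.
Only numpy, scipy, OpenCV 4.12 (cv2) and the standard library are available. Lean on these libraries where they do the work, as an engineer would, in place of code of your own. Each camera call takes 0.05 s, during which the arm holds its last target.

## Working session

There is one attempt and no reset: what is moved stays moved. The work goes in short steps, Python scripts to look and compute and a shell command to move; the robot and the scene stay as the last step left them, time stands still between calls to the robot, and variables do not carry over. Pictures are saved under pics/ and viewed, and the job is handed in when it is done.

```bash
ls; mkdir -p pics; python3 - <<'E'
from cell import telemetry, optics, env, models
import cv2
print(telemetry.get_obs(), env.tip_reach)
for n in ("side","top","wrist"):
    d=optics.read_camera(n); cv2.imwrite(f"pics/{n}0.png",d["image"]); print(n,d["fx"],d["fy"],d["cx"],d["cy"],d["cam_to_world"].round(3).tolist(), [k for k in d])
    for l in ("station","stand","key","lock_mouth","key_grip","large_top","middle_top","small_top"):
        for r in models.landmark_of(n,l)[:3]:
            print(n,l,round(r["confidence"],2),round(r["centre"][0]*400,1),round(r["centre"][1]*640,1))
E
```

```text
pics
{'time_s': 0.0, 'qpos': array([-69.72365309,  18.43986374,  -4.01731465,  83.17376147,
         1.2947571 ,  78.54142605,  -3.26121974]), 'joint_velocities': array([ 0.02024063,  0.04481135,  0.04923967, -0.06961459,  0.02739523,
       -0.10003425, -0.0308233 ]), 'effort': array([ 4.68200471e-05, -4.91305089e+01, -4.04218035e-01, -3.12515795e+01,
       -6.38970640e-02,  4.40039474e-02,  1.76147032e-04]), 'tool_pos': array([0.21649181, 0.61233862, 0.23846261]), 'tool_rot': array([-177.42981332,   89.89007554, -106.89601188]), 'force': array([0.07489616, 0.80553006, 0.05117398]), 'wrist_torque': array([ 0.01223857, -0.01935472, -0.03001831]), 'grip_width': 0.08705640862695926} 0.017
side 455.53785072588784 455.53785072588784 319.79972312167433 202.29714044647534 [[-0.969, 0.159, -0.189, 0.384], [-0.247, -0.619, 0.746, 0.611], [0.002, 0.769, 0.639, 0.638], [0.0, 0.0, 0.0, 1.0]] ['image', 'range_z', 'fx', 'fy', 'cx', 'cy', 'cam_to_world']
side station 0.96 315.0 280.4
side station 0.63 339.9 428.1
side station 0.54 209.6 333.7
side stand 0.62 210.3 330.8
side key 0.71 242.4 311.2

[... 414 characters left out ...]
age', 'range_z', 'fx', 'fy', 'cx', 'cy', 'cam_to_world']
top station 0.94 279.8 219.9
top station 0.64 182.6 220.1
top stand 0.6 196.3 336.3
top stand 0.2 119.5 343.1
top key 0.38 196.1 332.3
top lock_mouth 0.95 303.5 217.1
top lock_mouth 0.84 193.1 215.9
top key_grip 0.76 190.7 292.0
top key_grip 0.63 196.9 332.6
top large_top 0.58 167.0 183.7
top large_top 0.27 180.2 221.7
top middle_top 0.38 166.2 211.0
top small_top 0.58 164.1 236.9
wrist 357.35066142455025 357.35066142455025 316.88514355842904 195.30878708026336 [[0.335, -0.912, -0.238, 0.152], [0.942, 0.324, 0.085, 0.635], [-0.001, -0.253, 0.967, 0.384], [0.0, 0.0, 0.0, 1.0]] ['image', 'range_z', 'fx', 'fy', 'cx', 'cy', 'cam_to_world']
```

View pics/side0.png

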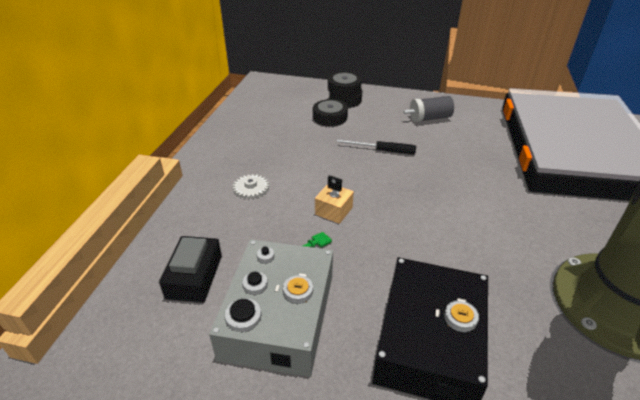

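View pics/top0.png

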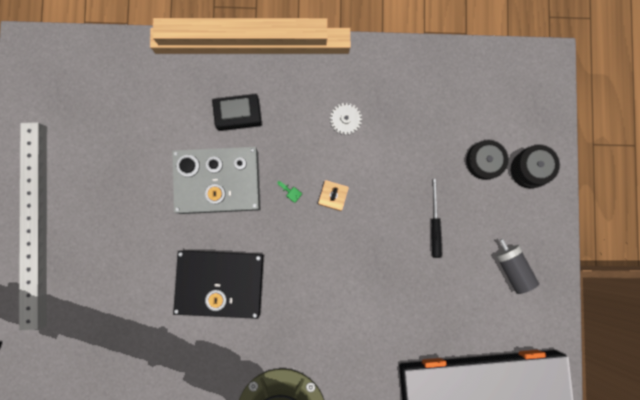

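View pics/wrist0.png

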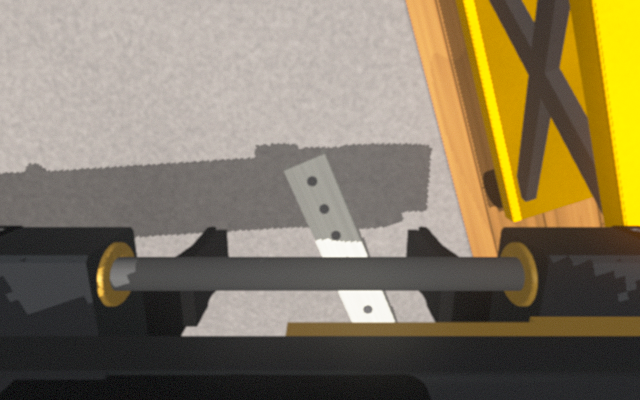

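The grey station is in the top view at about (215,180), with the large, middle and small caps at (187,166), (213,164) and (239,163) and its lock at (215,194). The black box at (218,285) is a decoy. The stand with the key is at (334,195), and the green look-alike is at (290,190).

```bash
cat > h.py <<'E'
import numpy as np, cv2
from cell import telemetry, optics, env, models
def ray(d,r,c):
    v=np.array([(c-d["cx"])/d["fx"],-(r-d["cy"])/d["fy"],-1.0]); M=d["cam_to_world"]
    return M[:3,3],M[:3,:3]@v
def at_z(d,r,c,z):
    o,v=ray(d,r,c); t=(z-o[2])/v[2]; return o+t*v
def deproj(d,r,c):
    o,v=ray(d,r,c); return o+v*d["range_z"][int(round(r)),int(round(c))]
def blobs(m,mn=10):
    n,l,s,c=cv2.connectedComponentsWithStats(m.astype(np.uint8))
    return [(s[i,4],c[i][::-1],s[i,:4]) for i in range(1,n) if s[i,4]>=mn]
def proj(d,p):
    M=d["cam_to_world"]; q=M[:3,:3].T@(np.asarray(p)-M[:3,3])
    return d["cy"]-d["fy"]*q[1]/-q[2], d["cx"]+d["fx"]*q[0]/-q[2]
E
python3 - <<'E'
from h import *
for n,roi in (("top",(140,220,165,265)),("side",(240,375,210,340))):
    d=optics.read_camera(n); im=d["image"]; r0,r1,c0,c1=roi
    sub=im[r0:r1,c0:c1].astype(int)
    hsv=cv2.cvtColor(im,cv2.COLOR_BGR2HSV)[r0:r1,c0:c1]
    for nm,m,z in (("black",sub.max(2)<60,.088),("brass",(hsv[...,1]>130)&(hsv[...,2]>120)&(hsv[...,0]>8)&(hsv[...,0]<35),.085)):
        for a,c,b in blobs(m,15):
            r,cc=c[0]+r0,c[1]+c0
            print(n,nm,a,(r.round(1),cc.round(1)),at_z(d,r,cc,z).round(4),deproj(d,r,cc).round(4))
    # key
    for l in ("key_grip","key_shoulder","stand"):
        for r in models.landmark_of(n,l)[:3]:
            R,C=r["centre"][0]*400,r["centre"][1]*640
            z={"key_grip":.074,"key_shoulder":.045,"stand":0.}[l]
            print(n,l,round(r["confidence"],2),R,C,at_z(d,R,C,z).round(4),deproj(d,R,C).round(4))
    P=deproj
    s= (150,235,290,380) if n=="top" else (165,260,290,370)
    cv2.imwrite(f"pics/{n}_k1.png",cv2.resize(im[s[0]:s[1],s[2]:s[3]],None,fx=6,fy=6,interpolation=cv2.INTER_CUBIC))
    s=(140,220,165,265) if n=="top" else (235,375,210,340)
    cv2.imwrite(f"pics/{n}_s1.png",cv2.resize(im[s[0]:s[1],s[2]:s[3]],None,fx=4,fy=4,interpolation=cv2.INTER_CUBIC))
E
```

```text
top black 143 (np.float64(165.0), np.float64(186.7)) [0.5953 0.2347 0.088 ] [0.5948 0.2339 0.0913]
top black 43 (np.float64(163.9), np.float64(213.0)) [0.5993 0.1728 0.088 ] [0.5988 0.1722 0.0913]
top brass 108 (np.float64(193.3), np.float64(214.3)) [0.5298 0.1678 0.085 ] [0.53   0.1683 0.0819]
top key_grip 0.62 189.32 291.392 [ 0.5444 -0.0137  0.074 ] [ 0.5498 -0.0121  0.0184]
top key_grip 0.39 195.0 333.88800000000003 [ 0.533  -0.1159  0.074 ] [ 0.5315 -0.1149  0.0914]
top key_grip 0.29 168.79999999999998 184.896 [0.5879 0.2419 0.074 ] [0.585  0.2367 0.0958]
top key_shoulder 0.63 190.79999999999998 331.2 [ 0.5458 -0.1107  0.045 ] [ 0.5457 -0.1106  0.0458]
top key_shoulder 0.49 186.60000000000002 280.896 [0.5533 0.013  0.045 ] [0.5579 0.0152 0.0007]
top stand 0.71 195.2 332.096 [ 0.5389 -0.1154  0.    ] [ 0.5311 -0.1108  0.0893]
side black 335 (np.float64(257.5), np.float64(213.9)) [0.6805 0.1508 0.088 ] [0.7084 0.1074 0.0362]
side black 37 (np.float64(250.5), np.float64(264.7)) [0.6048 0.1148 0.088 ] [0.6037 0.1171 0.0906]
side black 134 (np.float64(278.4), np.float64(254.0)) [0.6005 0.1766 0.088 ] [0.5989 0.1799 0.0921]
side black 415 (np.float64(310.2), np.float64(242.0)) [0.596  0.2385 0.088 ] [0.5949 0.2403 0.0907]
side black 245 (np.float64(359.6), np.float64(280.4)) [0.5164 0.3009 0.088 ] [0.5287 0.272  0.0367]
side brass 253 (np.float64(285.7), np.float64(297.5)) [0.5309 0.1715 0.085 ] [0.5326 0.1664 0.0787]
side key_grip 0.77 239.67999999999998 323.52 [0.5189 0.0514 0.074 ] [ 0.5338 -0.0107  0.0115]
side key_grip 0.59 183.6 336.38399999999996 [ 0.5327 -0.1132  0.074 ] [ 0.5317 -0.1085  0.0776]
side key_shoulder 0.68 195.2 332.99199999999996 [ 0.5384 -0.11    0.045 ] [ 0.538  -0.1082  0.0465]
side key_shoulder 0.52 244.32 309.312 [0.5481 0.0408 0.045 ] [0.5577 0.0075 0.0104]
side stand 0.93 209.39999999999998 332.47999999999996 [ 0.5402 -0.117   0.    ] [ 0.5327 -0.0819  0.0307]
```

View pics/top_k1.png

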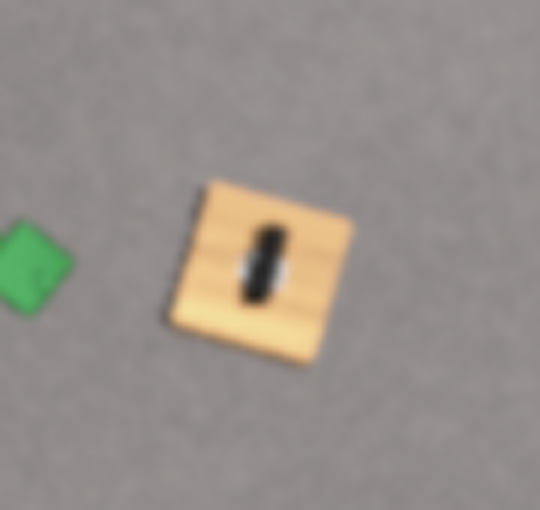

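View pics/side_k1.png

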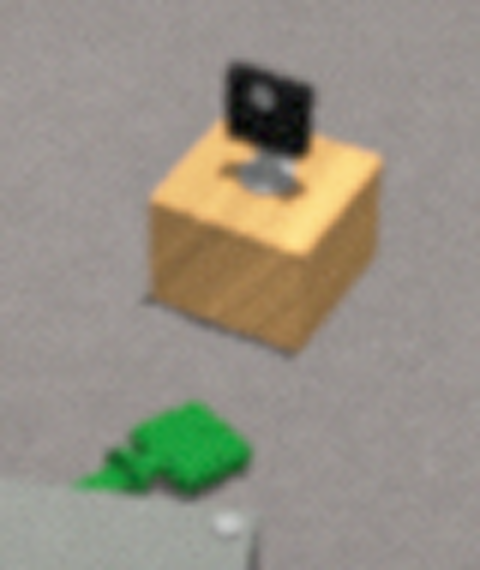

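View pics/side_s1.png

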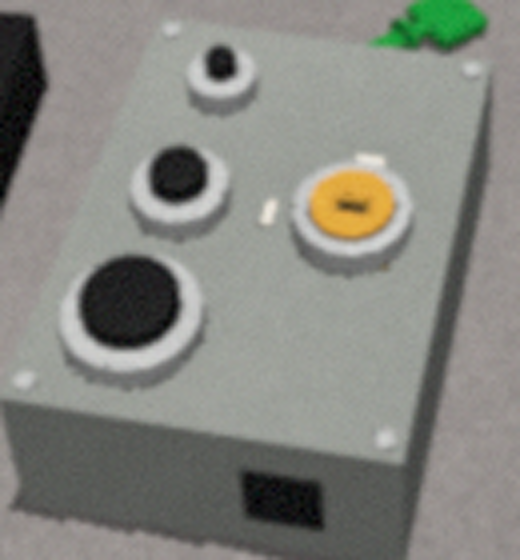

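```bash
cat >> h.py <<'E'
from scipy.spatial.transform import Rotation as Ro
def Rtool(o): return Ro.from_euler("xyz",o["tool_rot"],degrees=True)
def Rdown(yaw):
    # tool x down, tool z (jaw axis) at world yaw
    a=np.radians(yaw); x=np.array([0,0,-1.]); z=np.array([np.cos(a),np.sin(a),0]); return Ro.from_matrix(np.c_[x,np.cross(z,x),z])
def plan(pos,yaw):
    o=telemetry.get_obs(); R=Rtool(o)
    s=R.inv().apply(np.array(pos)-o["tool_pos"])*1000
    w=(R.inv()*Rdown(yaw)).as_rotvec()
    M=R.as_matrix()
    print("t",o["time_s"],"tcp",o["tool_pos"].round(4),"yaw",round(np.degrees(np.arctan2(M[1,2],M[0,2])),2),"xdown",M[:,0].round(4),"F",o["force"].round(1),"T",o["wrist_torque"].round(3),"grip",round(o["grip_width"]*1000,1))
    print("shift",s.round(1),"rot",w.round(4), "deg",np.degrees(np.linalg.norm(w)).round(1))
E
python3 -c "
from h import *
plan((0.5955,0.2365,0.17),93.8)"
```

```text
t 1.75 tcp [0.2167 0.6128 0.2396] yaw 70.53 xdown [ 1.e-04  2.e-04 -1.e+00] F [ 0.3 -0.6  0.6] T [ 0.02   0.017 -0.009] grip 87.1
shift [  69.6 -482.6 -228.5] rot [-4.062e-01  2.000e-04  0.000e+00] deg 23.3
```

```bash
python3 -m pendant '[[0,[5,-40,-19],[-0.04,0,0]],[0,[10,-80,-38],[-0.08,0,0]],[0,[15,-120,-57],[-0.12,0,0]],[0,[20,-160,-76],[-0.16,0,0]],[0,[25,-200,-95],[-0.2,0,0]],[0,[30,-240,-114],[-0.24,0,0]],[0,[35,-280,-133],[-0.28,0,0]],[0,[40,-320,-152],[-0.32,0,0]],[0,[45,-360,-171],[-0.36,0,0]],[0,[50,-400,-190],[-0.4,0,0]]]' 20; python3 -c "
from h import *
plan((0.5955,0.2365,0.17),93.8)"
```

```text
time_s: 2.58
tool_pos: [0.5113, 0.3191, 0.193]
tool_rot: [-50.8, 90.0, 42.8]
force: [1.1, 0.4, -0.1]
grip_width: 0.0282
t 2.5833 tcp [0.5113 0.3191 0.193 ] yaw 93.57 xdown [ 6.e-04  6.e-04 -1.e+00] F [ 1.1  0.4 -0.1] T [ 0.019 -0.002 -0.029] grip 28.2
shift [ 23.  -78.9 -87.7] rot [-0.004   0.0005  0.0007] deg 0.2
```

```bash
python3 -m pendant '[[0,[8,-26,-29],[0,0,0]],[0,[16,-52,-58],[0,0,0]],[0,[23,-79,-87],[0,0,0]],[0,[23,-79,-87],[0,0,0]],[0,[23,-79,-87],[0,0,0]]]'; python3 - <<'E'
from h import *
plan((0.5955,0.2365,0.13),93.8)
d=optics.read_camera("wrist"); cv2.imwrite("pics/w1.png",d["image"])
np.savez("w1.npz",**d)
E
```

```text
time_s: 3.0
tool_pos: [0.5958, 0.2348, 0.169]
tool_rot: [165.3, 89.9, -101.6]
force: [0.0, 0.9, 0.2]
grip_width: 0.0015
t 3.0 tcp [0.5958 0.2348 0.169 ] yaw 93.09 xdown [-4.0e-04 -1.9e-03 -1.0e+00] F [0.  0.9 0.2] T [0.044 0.053 0.008] grip 1.5
shift [39.   0.2  1.7] rot [-0.0124 -0.0018 -0.0005] deg 0.7
```

View pics/w1.png

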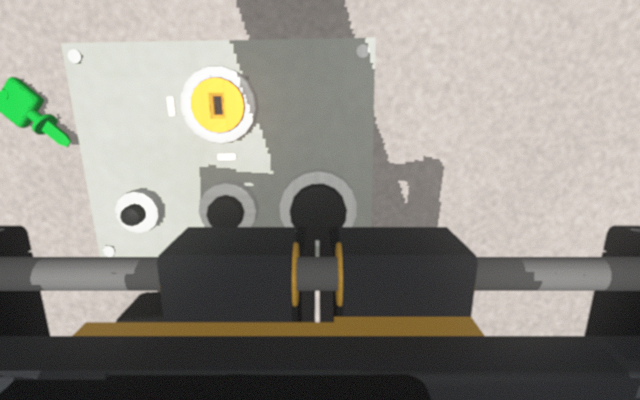

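The wrist view shows the lock at (218,104), the small cap at (133,214), the middle cap at (225,210) and the large cap at (318,207), just ahead of the closed fingers.

```bash
python3 - <<'E'
from h import *
d=dict(np.load("w1.npz")); im=d["image"]; hsv=cv2.cvtColor(im,cv2.COLOR_BGR2HSV)
m=(hsv[...,1]>120)&(hsv[...,2]>150)&(hsv[...,0]>10)&(hsv[...,0]<40); m[150:]=0; m[:60]=0
cnt=max(cv2.findContours(m.astype(np.uint8),0,2)[0],key=cv2.contourArea); e=cv2.fitEllipse(cnt); print(e); print("lock",at_z(d,e[0][1],e[0][0],.085).round(4))
h=(im.max(2)<90)&(np.indices(m.shape)[0]<127)&(np.indices(m.shape)[0]>80)&(abs(np.indices(m.shape)[1]-218)<20)
for b in blobs(h,8): print("hole",b, at_z(d,b[1][0],b[1][1],.080).round(4))
k=(im.max(2)<45); k[226:]=0;k[:180]=0
for b in blobs(k,30): print(b, at_z(d,b[1][0],b[1][1],.088).round(4), deproj(d,*b[1]).round(4))
E
```

```text
((217.47235107421875, 104.51365661621094), (50.432247161865234, 54.599117279052734), 142.52479553222656)
lock [0.5318 0.1682 0.085 ]
(np.int32(425), array([218.81882353, 320.27529412]), array([292, 207,  52,  19], dtype=int32)) [0.6019 0.236  0.088 ] [0.6008 0.2359 0.0914]
```

```bash
python3 -m pendant '[[0,[30,0,1],[-0.012,0,0]],[0,[56,0,1],[-0.012,0,0]],[0,[60,0,1],[-0.012,0,0]],[0,[63,0,1],[-0.012,0,0]],[0,[66,0,1],[-0.012,0,0]],[0,[69,0,1],[-0.012,0,0]],[0,[69,0,1],[-0.012,0,0]],[0,[69,0,1],[-0.012,0,0]]]'; python3 - <<'E'
from h import *
plan((0.5967,0.2355,0.13),93.8)
d=optics.read_camera("side"); cv2.imwrite("pics/s2.png",cv2.resize(d["image"][180:400,160:380],None,fx=2.6,fy=2.6))
E
```

```text
time_s: 3.72
tool_pos: [0.5946, 0.2412, 0.1035]
tool_rot: [-44.7, 89.8, 49.5]
force: [-3.7, 0.4, 6.1]
grip_width: 0.0002
t 3.7167 tcp [0.5946 0.2412 0.1035] yaw 94.19 xdown [ 0.0022  0.0026 -1.    ] F [-3.7  0.4  6.1] T [0.195 0.832 0.055] grip 0.2
shift [-26.5  -1.7  -5.8] rot [0.0068 0.0024 0.0024] deg 0.4
```

View pics/s2.png

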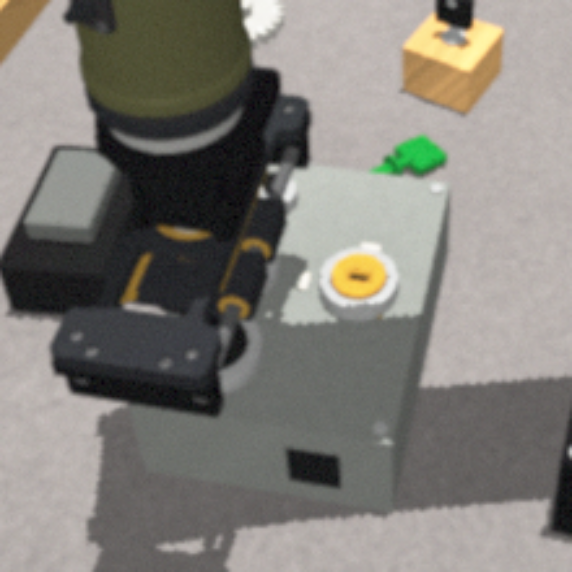

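```bash
python3 -m pendant '[[0,[0,0,0],[0,0,0]]]'; python3 -m pendant '[[0,[1,0,0],[0,0,0]],[0,[2,0,0],[0,0,0]],[0,[2,0,0],[0,0,0]]]'; python3 -m pendant '[[0,[0,0,0],[0,0,0]]]';python3 -c "
from h import *
plan((0.5955,0.2365,0.13),93.8)"
```

```text
time_s: 3.85
tool_pos: [0.5946, 0.2412, 0.1035]
tool_rot: [-43.7, 89.8, 50.4]
force: [-2.7, 0.4, 6.2]
grip_width: 0.0006
time_s: 4.1
tool_pos: [0.5946, 0.2412, 0.1033]
tool_rot: [-41.7, 89.8, 52.5]
force: [-6.9, -0.1, 15.0]
grip_width: 0.0002
time_s: 4.18
tool_pos: [0.5946, 0.2412, 0.1033]
tool_rot: [-41.8, 89.8, 52.4]
force: [-5.7, -0.2, 15.5]
grip_width: 0.0005
t 4.1833 tcp [0.5946 0.2412 0.1033] yaw 94.18 xdown [ 0.0024  0.0031 -1.    ] F [-5.7 -0.2 15.5] T [-0.172  1.661  0.006] grip 0.5
shift [-26.7  -0.6  -4.7] rot [0.0067 0.0029 0.0026] deg 0.4
```

```bash
for i in 1 2 3 4 5; do python3 -m pendant '[[0,[-2,0,0],[0,0,0]],[0,[-2,0,0],[0,0,0]]]' | grep -E "pos|force"; done; python3 -c "
from h import *
plan((0.5967,0.2355,0.13),93.8)"
```

```text
tool_pos: [0.5949, 0.2411, 0.1039]
force: [-3.2, 0.7, 4.7]
tool_pos: [0.595, 0.241, 0.1049]
force: [-0.3, 2.0, 5.0]
tool_pos: [0.595, 0.2403, 0.1059]
force: [0.4, 2.0, 3.9]
tool_pos: [0.5947, 0.2396, 0.1073]
force: [0.5, 1.0, 2.9]
tool_pos: [0.5943, 0.2391, 0.1089]
force: [1.2, 0.9, 1.0]
t 5.0167 tcp [0.5943 0.2391 0.1089] yaw 94.11 xdown [ 2.e-04 -5.e-04 -1.e+00] F [1.2 0.9 1. ] T [ 0.224 -0.159  0.02 ] grip 0.5
shift [-21.1  -2.1  -3.8] rot [ 0.0055 -0.0005  0.0002] deg 0.3
```

```bash
python3 -m pendant '[[0,[-21,0,0],[0.005,0,0]],[0,[-21,-2,-36],[0.005,0,0]],[0,[-21,-2,-65],[0.005,0,0]],[0,[-21,-2,-65],[0.005,0,0]],[0,[-21,-2,-65],[0.005,0,0]],[0,[-21,-2,-65],[0.005,0,0]]]'; python3 -c "
from h import *
plan((0.6008,0.1736,0.109),93.8)"
python3 -m pendant '[[0,[0,0,0],[0,0,0]]]';python3 -m pendant '[[0,[0,0,0],[0,0,0]]]'; python3 -c "
from h import *
plan((0.6008,0.1736,0.109),93.8)"
```

```text
time_s: 5.52
tool_pos: [0.6001, 0.1746, 0.1289]
tool_rot: [96.9, 89.9, -169.3]
force: [-0.9, 1.2, 0.2]
grip_width: 0.0005
t 5.5167 tcp [0.6001 0.1746 0.1289] yaw 93.81 xdown [-1.9e-03 -4.0e-04 -1.0e+00] F [-0.9  1.2  0.2] T [ 0.056  0.015 -0.006] grip 0.5
shift [19.9 -0.7 -1. ] rot [ 0.0001 -0.0002 -0.0019] deg 0.1
time_s: 5.6
tool_pos: [0.6, 0.1761, 0.1291]
tool_rot: [80.2, 89.9, 174.2]
force: [0.3, 1.2, -0.1]
grip_width: 0.0004
time_s: 5.68
tool_pos: [0.6002, 0.1763, 0.1293]
tool_rot: [77.9, 89.9, 171.9]
force: [0.4, -0.2, -0.5]
grip_width: -0.0001
t 5.6833 tcp [0.6002 0.1763 0.1293] yaw 93.97 xdown [-1.e-03  1.e-04 -1.e+00] F [ 0.4 -0.2 -0.5] T [ 0.022  0.032 -0.004] grip -0.1
shift [20.3 -0.5 -2.8] rot [ 0.003   0.0002 -0.001 ] deg 0.2
```

```bash
python3 -m pendant '[[0,[16,0,-2],[0,0,0]],[0,[19,0,-2],[0,0,0]],[0,[22,0,-2],[0,0,0]],[0,[25,0,-2],[0,0,0]],[0,[27,0,-2],[0,0,0]],[0,[27,0,-2],[0,0,0]],[0,[27,0,-2],[0,0,0]]]'; python3 -c "
from h import *
plan((0.6008,0.1736,0.109),93.8)"
```

```text
time_s: 6.27
tool_pos: [0.6007, 0.1736, 0.1037]
tool_rot: [9.0, 90.0, 102.9]
force: [-3.0, -0.2, 4.4]
grip_width: 0.0004
t 6.2667 tcp [0.6007 0.1736 0.1037] yaw 93.88 xdown [-2.e-04  7.e-04 -1.e+00] F [-3.  -0.2  4.4] T [-0.051  0.742  0.03 ] grip 0.4
shift [-5.3 -0.1  0. ] rot [ 0.0014  0.0007 -0.0001] deg 0.1
```

```bash
python3 -m pendant '[[0,[2,0,0],[0,0,0]],[0,[2,0,0],[0,0,0]],[0,[2,0,0],[0,0,0]]]'; python3 -m pendant '[[0,[-12,0,0],[0,0,0]],[0,[-27,0,0],[0,0,0]],[0,[-27,0,-30],[0,0,0]],[0,[-27,0,-62],[0,0,0]],[0,[-27,0,-62],[0,0,0]],[0,[-27,0,-62],[0,0,0]],[0,[-27,0,-62],[0,0,0]],[0,[-27,0,-62],[0,0,0]]]';python3 -c "
from h import *
plan((0.6049,0.1117,0.109),93.8)"
```

```text
time_s: 6.52
tool_pos: [0.6009, 0.1735, 0.1033]
tool_rot: [-21.3, 89.9, 72.6]
force: [-6.4, -0.6, 12.3]
grip_width: 0.0009
time_s: 7.18
tool_pos: [0.605, 0.1127, 0.1278]
tool_rot: [-16.3, 89.9, 77.6]
force: [-0.7, -0.2, -0.8]
grip_width: 0.0007
t 7.1833 tcp [0.605  0.1127 0.1278] yaw 93.96 xdown [ 2.e-04  9.e-04 -1.e+00] F [-0.7 -0.2 -0.8] T [0.045 0.042 0.032] grip 0.7
shift [18.8  0.2 -1. ] rot [0.0027 0.0009 0.0003] deg 0.2
```

```bash
python3 -m pendant '[[0,[14,0,-1],[0,0,0]],[0,[17,0,-1],[0,0,0]],[0,[20,0,-1],[0,0,0]],[0,[23,0,-1],[0,0,0]],[0,[26,0,-1],[0,0,0]],[0,[27,0,-1],[0,0,0]],[0,[27,0,-1],[0,0,0]]]'; python3 -m pendant '[[0,[1,0,0],[0,0,0]],[0,[1,0,0],[0,0,0]]]'; python3 - <<'E'
from h import *
plan((0.6049,0.1117,0.109),93.8)
d=optics.read_camera("side"); cv2.imwrite("pics/s3.png",cv2.resize(d["image"][180:400,160:380],None,fx=2.6,fy=2.6))
E
```

```text
time_s: 7.77
tool_pos: [0.6049, 0.1113, 0.1033]
tool_rot: [12.9, 89.9, 106.8]
force: [-6.7, 0.6, 13.1]
grip_width: 0.0007
time_s: 7.93
tool_pos: [0.6049, 0.1113, 0.1032]
tool_rot: [5.7, 89.9, 99.6]
force: [-8.9, 0.6, 18.9]
grip_width: 0.0003
t 7.9333 tcp [0.6049 0.1113 0.1032] yaw 93.9 xdown [-3.0e-04  1.9e-03 -1.0e+00] F [-8.9  0.6 18.9] T [ 0.068  1.984 -0.002] grip 0.3
shift [-5.8 -0.   0.4] rot [ 0.0017  0.002  -0.0002] deg 0.2
```

View pics/s3.png

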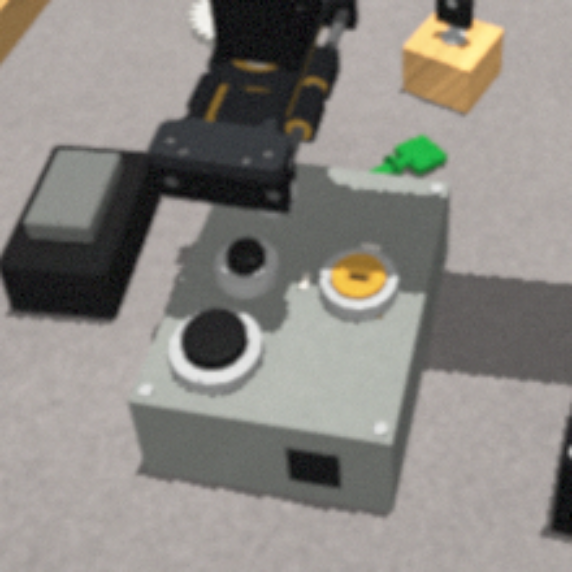

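```bash
python3 -m pendant '[[0,[-30,0,0],[0,0,0]],[20,[-66,0,-10],[0.03,0,0]],[40,[-66,0,-45],[0.08,0,0]],[60,[-66,0,-80],[0.14,0,0]],[87,[-66,0,-115],[0.2,0,0]],[87,[-66,0,-150],[0.25,0,0]],[87,[-66,0,-180],[0.3,0,0]],[87,[-66,0,-206],[0.33,0,0]],[87,[-66,0,-206],[0.33,0,0]],[87,[-66,0,-206],[0.33,0,0]]]'; python3 -m pendant '[[87,[0,0,0],[0,0,0]],[87,[0,0,0],[0,0,0]]]'; python3 - <<'E'
from h import *
plan((0.536,-0.114,0.17),75)
d=optics.read_camera("wrist"); cv2.imwrite("pics/w2.png",d["image"]);np.savez("w2.npz",**d)
for l in ("key","stand","key_grip","key_shoulder"):
    for r in models.landmark_of("wrist",l)[:3]:
        R,C=r["centre"][0]*400,r["centre"][1]*640
        z={"key_grip":.074,"key_shoulder":.045,"key":.045,"stand":0.}[l]
        print(l,round(r["confidence"],2),R,C,at_z(d,R,C,z).round(4),deproj(d,R,C).round(4))
E
```

```text
time_s: 8.82
tool_pos: [0.619, -0.0979, 0.1659]
tool_rot: [-132.9, 89.9, -58.2]
force: [-0.3, 0.0, -0.1]
grip_width: 0.0523
time_s: 8.98
tool_pos: [0.6193, -0.0933, 0.1657]
tool_rot: [7.8, 89.9, 82.9]
force: [1.0, 0.5, 0.1]
grip_width: 0.0662
t 8.9833 tcp [ 0.6193 -0.0933  0.1657] yaw 75.11 xdown [ 1.0e-04  1.1e-03 -1.0e+00] F [1.  0.5 0.1] T [ 0.022 -0.001  0.024] grip 66.2
shift [ -4.3  75.2 -41.4] rot [ 0.0018  0.0011 -0.0001] deg 0.1
key 0.94 79.28 416.32 [ 0.5559 -0.0046  0.045 ] [0.5562 0.0024 0.0189]
key 0.58 98.08 257.472 [ 0.5391 -0.1171  0.045 ] [ 0.5409 -0.1118  0.0798]
stand 0.62 99.2 266.368 [ 0.5396 -0.117   0.    ] [ 0.5417 -0.1107  0.0486]
key_grip 0.71 96.08 246.272 [ 0.5376 -0.1192  0.074 ] [ 0.5385 -0.1165  0.0892]
key_grip 0.71 67.92 384.0 [ 0.5436 -0.0308  0.074 ] [ 0.5413 -0.0186  0.0116]
key_shoulder 0.94 99.6 257.92 [ 0.5402 -0.1171  0.045 ] [ 0.5416 -0.1126  0.0743]
key_shoulder 0.8 80.80000000000001 419.904 [ 0.5576 -0.0024  0.045 ] [0.5582 0.0068 0.0123]
```

View pics/w2.png

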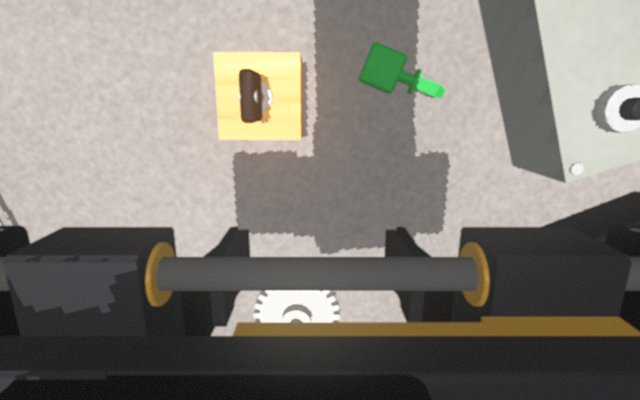

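The wrist view shows the stand's top at (214–301, 52–139), nearly square to the image, with the bow at about (250,96).

```bash
python3 - <<'E'
from h import *
d=dict(np.load("w2.npz")); im=d["image"]; hsv=cv2.cvtColor(im,cv2.COLOR_BGR2HSV)
m=((hsv[...,1]>70)&(hsv[...,0]>10)&(hsv[...,0]<30)&(hsv[...,2]>120)); m[:, :190]=0;m[:, 312:]=0;m[150:]=0
cnt=max(cv2.findContours(m.astype(np.uint8),0,2)[0],key=cv2.contourArea)
P=np.array([at_z(d,p[0][1],p[0][0],.045)[:2] for p in cnt]).astype(np.float32)*1000
b=cv2.minAreaRect(P); print("stand",b)
k=(im.max(2)<75); k[:, :225]=0;k[:,285:]=0;k[:60]=0;k[130:]=0
for a,c,bb in blobs(k,40): print(a,c,bb,at_z(d,c[0],c[1],.080).round(4))
cnt=max(cv2.findContours(k.astype(np.uint8),0,2)[0],key=cv2.contourArea); print(cv2.minAreaRect(cnt))
# bow top via depth
rz=d["range_z"]; pts=np.array([deproj(d,r,c) for r in range(60,132) for c in range(230,285)]); t=pts[(pts[:,2]>.078)]
print(len(t),t.mean(0),t.min(0),t.max(0)); 
u,s,v=np.linalg.svd((t-t.mean(0))[:,:2]); print("bow yaw",np.degrees(np.arctan2(v[0,1],v[0,0])))
b=pts[(pts[:,2]<.055)&(pts[:,2]>.03)]; print("stand z",np.median(b[:,2]))
mar=cv2.minAreaRect((t[:,:2]*1000).astype(np.float32)); print(mar)
cv2.imwrite("pics/w2k.png",cv2.resize(im[40:150,200:320],None,fx=5,fy=5,interpolation=cv2.INTER_CUBIC))
E
```

```text
stand ((538.6122436523438, -115.52276611328125), (62.36298751831055, 60.01985549926758), 75.028076171875)Traceback (most recent call last):
  File "<stdin>", line 9, in <module>
ValueError: max() iterable argument is empty
```

```bash
python3 - <<'E'
from h import *
d=dict(np.load("w2.npz")); im=d["image"]
pts=np.array([deproj(d,r,c) for r in range(60,132) for c in range(228,285)]); t=pts[(pts[:,2]>.070)]
print(len(t),t.mean(0),t.min(0),t.max(0)); 
mar=cv2.minAreaRect((t[:,:2]*1000).astype(np.float32)); print(mar)
b=pts[(pts[:,2]<.06)&(pts[:,2]>.03)]; print("stand z",np.median(b[:,2]))
t=pts[(pts[:,2]>.085)]
print(len(t),t.mean(0)); 
mar=cv2.minAreaRect((t[:,:2]*1000).astype(np.float32)); print(mar)
cv2.imwrite("pics/w2k.png",cv2.resize(im[40:150,200:320],None,fx=5,fy=5,interpolation=cv2.INTER_CUBIC))
E
```

```text
1084 [ 0.53877005 -0.11478969  0.09045012] [ 0.52252602 -0.12456203  0.0700487 ] [ 0.55433335 -0.07667358  0.31045881]
((537.7792358398438, -101.15583801269531), (31.641361236572266, 47.73324966430664), 2.299785614013672)
stand z 0.04474080602606778
899 [ 0.53858885 -0.11534202  0.09301392]
((537.9586181640625, -101.14863586425781), (31.282245635986328, 47.73324966430664), 2.299785614013672)
```

View pics/w2k.png

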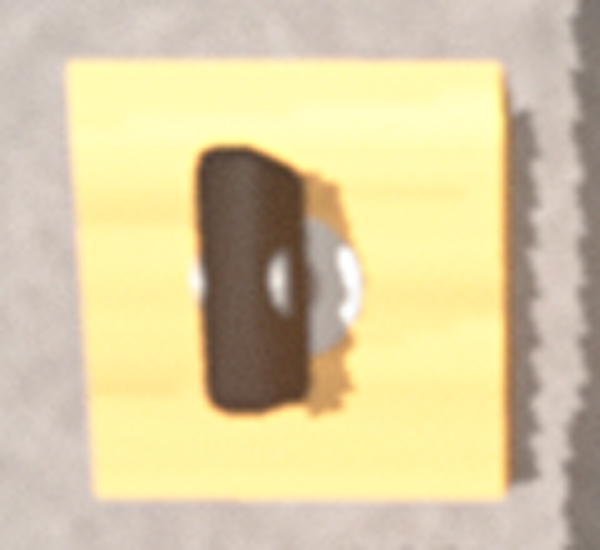

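```bash
python3 -c "
from h import *
plan((0.5386,-0.1153,0.125),75)"
python3 -m pendant '[[87,[0,25,-13],[0,0,0]],[87,[10,50,-27],[0,0,0]],[87,[25,72,-41],[0,0,0]],[87,[40,72,-42],[0,0,0]],[87,[40,72,-42],[0,0,0]],[87,[40,72,-42],[0,0,0]],[87,[40,72,-42],[0,0,0]]]'; python3 - <<'E'
from h import *
plan((0.5386,-0.1153,0.074),75)
d=dict(np.load("w1.npz"))
for r,c in ((104,205),(104,232),(60,130),(80,120),(150,130)): print(deproj(d,r,c).round(4))
E
```

```text
t 9.2333 tcp [ 0.6191 -0.0944  0.1658] yaw 75.03 xdown [ 1.e-04  3.e-04 -1.e+00] F [-0.3 -1.2 -0.5] T [ 0.011 -0.014  0.008] grip 83.8
shift [ 40.8  72.4 -41. ] rot [0.0006 0.0003 0.0001] deg 0.0
time_s: 9.82
tool_pos: [0.5399, -0.1168, 0.1268]
tool_rot: [-77.7, 89.9, -2.7]
force: [0.3, -0.1, 0.3]
grip_width: 0.0872
t 9.8167 tcp [ 0.5399 -0.1168  0.1268] yaw 75.01 xdown [ 1.9e-03 -1.0e-04 -1.0e+00] F [ 0.3 -0.1  0.3] T [-0.02  -0.021 -0.004] grip 87.2
shift [52.8  1.8  1. ] rot [0.0001 0.0004 0.0018] deg 0.1
[0.5319 0.1605 0.0852]
[0.531  0.1771 0.0842]
[0.5073 0.1087 0.0704]
[0.5199 0.1006 0.0692]
[0.5656 0.1034 0.0691]
```

```bash
python3 -m pendant '[[87,[20,2,1],[0,0,0]],[87,[40,2,1],[0,0,0]],[87,[51,2,1],[0,0,0]],[87,[51,2,1],[0,0,0]],[87,[51,2,1],[0,0,0]],[87,[51,2,1],[0,0,0]]]'; python3 -c "
from h import *
plan((0.5386,-0.1153,0.074),75)"
```

```text
time_s: 10.32
tool_pos: [0.5381, -0.116, 0.076]
tool_rot: [-84.4, 89.9, -9.4]
force: [0.4, -0.8, -0.5]
grip_width: 0.0869
t 10.3167 tcp [ 0.5381 -0.116   0.076 ] yaw 74.95 xdown [ 1.9e-03 -3.0e-04 -1.0e+00] F [ 0.4 -0.8 -0.5] T [-0.016 -0.011  0.017] grip 86.9
shift [ 2.  -0.3  0.8] rot [-0.0008  0.0002  0.0019] deg 0.1
```

```bash
python3 -m pendant '[[0,[0,0,1],[0,0,0]],[0,[0,0,1],[0,0,0]],[0,[0,0,1],[0,0,0]],[0,[0,0,1],[0,0,0]],[0,[0,0,1],[0,0,0]],[0,[0,0,1],[0,0,0]],[0,[0,0,1],[0,0,0]],[0,[0,0,1],[0,0,0]],[0,[0,0,1],[0,0,0]],[0,[0,0,1],[0,0,0]]]' 30; python3 -m pendant '[[0,[0,0,0],[0,0,0]],[0,[0,0,0],[0,0,0]],[0,[0,0,0],[0,0,0]],[0,[0,0,0],[0,0,0]]]' 40;  python3 - <<'E'
from h import *
plan((0.5386,-0.1153,0.074),75)
d=optics.read_camera("side"); cv2.imwrite("pics/s4.png",cv2.resize(d["image"][100:280,230:450],None,fx=3,fy=3))
E
```

```text
time_s: 11.15
tool_pos: [0.5371, -0.1148, 0.0748]
tool_rot: [41.9, 90.0, 116.9]
force: [-0.4, 0.2, 0.4]
grip_width: 0.0282
time_s: 11.48
tool_pos: [0.5372, -0.1149, 0.0748]
tool_rot: [-38.7, 90.0, 36.3]
force: [-0.1, -0.5, 0.3]
grip_width: 0.0096
t 11.4833 tcp [ 0.5372 -0.1149  0.0748] yaw 74.94 xdown [ 0.  0. -1.] F [-0.1 -0.5  0.3] T [ 0.016 -0.023  0.003] grip 9.6
shift [ 0.8 -1.5 -0. ] rot [-0.001  0.     0.   ] deg 0.1
```

View pics/s4.png

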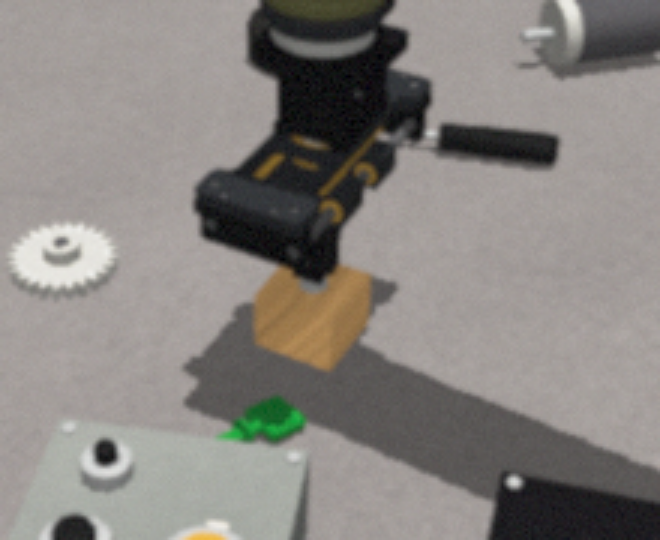

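```bash
python3 -m pendant '[[0,[-5,0,0],[0,0,0]],[0,[-15,0,0],[0,0,0]],[0,[-30,0,0],[0,0,0]],[0,[-50,0,0],[0,0,0]],[0,[-75,0,0],[0,0,0]],[0,[-100,0,0],[0,0,0]],[0,[-100,0,0],[0,0,0]],[0,[-100,0,0],[0,0,0]]]' 60; python3 - <<'E'
from h import *
plan((0.531,0.169,0.175),93.8)
d=optics.read_camera("side"); cv2.imwrite("pics/s5.png",cv2.resize(d["image"][60:280,230:450],None,fx=2.7,fy=2.7))
E
```

```text
time_s: 12.2
tool_pos: [0.5384, -0.1151, 0.1773]
tool_rot: [-74.3, 89.7, 0.7]
force: [-0.1, 0.1, -1.3]
grip_width: 0.0097
t 12.2 tcp [ 0.5384 -0.1151  0.1773] yaw 74.94 xdown [ 4.4e-03  1.0e-04 -1.0e+00] F [-0.1  0.1 -1.3] T [-0.012  0.022  0.072] grip 9.7
shift [  2.2  81.  272.4] rot [-0.3292  0.0005  0.0044] deg 18.9
```

View pics/s5.png

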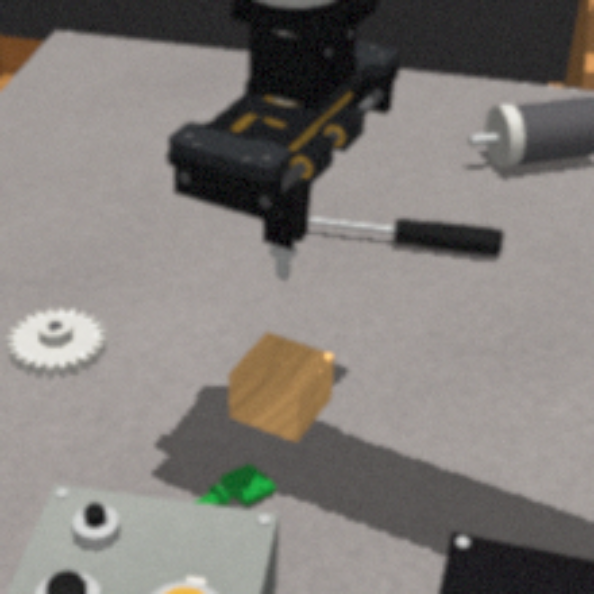

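```bash
python3 -m pendant '[[0,[0,1,20],[0,0,0]],[0,[0,2,50],[-0.05,0,0]],[0,[0,4,85],[-0.09,0,0]],[0,[0,6,120],[-0.13,0,0]],[0,[0,8,155],[-0.17,0,0]],[0,[0,9,190],[-0.21,0,0]],[0,[0,11,225],[-0.25,0,0]],[0,[0,12,255],[-0.29,0,0]],[0,[0,13,280],[-0.32,0,0]],[0,[0,13,295],[-0.33,0,0]]]' ; python3 -m pendant '[[0,[0,0,0],[0,0,0]],[0,[0,0,0],[0,0,0]],[0,[0,0,0],[0,0,0]],[0,[0,0,0],[0,0,0]]]'; python3 - <<'E'
from h import *
plan((0.602,0.173,0.175),93.8)
d=optics.read_camera("wrist"); cv2.imwrite("pics/w3.png",d["image"]);np.savez("w3.npz",**d)
im=d["image"]; hsv=cv2.cvtColor(im,cv2.COLOR_BGR2HSV)
m=(hsv[...,1]>120)&(hsv[...,2]>100)&(hsv[...,0]>10)&(hsv[...,0]<40); m[180:]=0
cnt=max(cv2.findContours(m.astype(np.uint8),0,2)[0],key=cv2.contourArea); e=cv2.fitEllipse(cnt); print(e); print("lock",at_z(d,e[0][1],e[0][0],.085).round(4))
print([ (r["confidence"],at_z(d,r["centre"][0]*400,r["centre"][1]*640,.085).round(4)) for r in models.landmark_of("wrist","lock_mouth")])
E
```

```text
time_s: 13.08
tool_pos: [0.6, 0.1774, 0.173]
tool_rot: [73.1, 89.8, 167.2]
force: [-0.0, 0.7, -0.9]
grip_width: 0.0096
time_s: 13.42
tool_pos: [0.6013, 0.1707, 0.1747]
tool_rot: [159.2, 89.9, -107.2]
force: [0.0, 0.6, -1.3]
grip_width: 0.0097
t 13.4167 tcp [0.6013 0.1707 0.1747] yaw 93.65 xdown [-4.0e-04 -1.2e-03 -1.0e+00] F [ 0.   0.6 -1.3] T [0.051 0.044 0.001] grip 9.7
shift [-0.3 -0.9  2.3] rot [-0.0027 -0.0012 -0.0005] deg 0.2
((320.7215270996094, 101.3253402709961), (50.156742095947266, 51.84761047363281), 2.2176318168640137)
lock [0.5319 0.1674 0.085 ]
[(0.89, array([0.5329, 0.1695, 0.085 ]))]
```

View pics/w3.png

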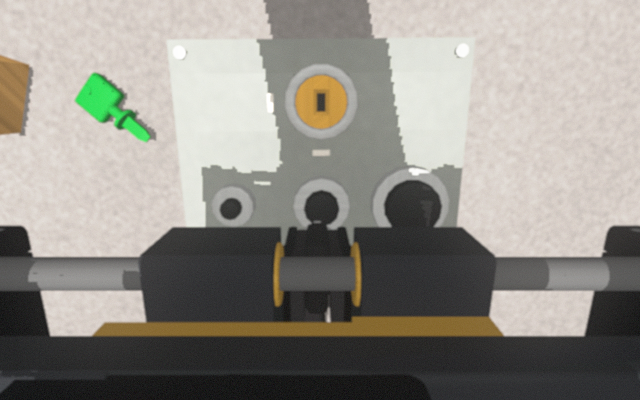

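The wrist view shows the lock face at (321,101), with the keyway upright in the image at (321,102). The far-edge screws are at (179,52) and (462,50).

```bash
python3 - <<'E'
from h import *
d=dict(np.load("w3.npz")); im=d["image"]
a,b=at_z(d,52,179,.07),at_z(d,50.5,462,.07); v=b-a; print(a,b,"yaw",np.degrees(np.arctan2(v[1],v[0]))-90, np.linalg.norm(v))
g=im.max(2); 
k=(g<70); k[118:]=0;k[:85]=0;k[:,305:]&=1;k[:,:305]=0;k[:,340:]=0
for x in blobs(k,20): print(x,at_z(d,x[1][0],x[1][1],.083).round(4))
# keyway axis: top & bottom of rim
cnt=max(cv2.findContours(k.astype(np.uint8),0,2)[0],key=cv2.contourArea)
P=np.array([at_z(d,p[0][1],p[0][0],.083)[:2] for p in cnt]).astype(np.float32)*1000; print(cv2.minAreaRect(P))
# left/right edges of station top
for r0 in (60,80,100,120,140):
    row=im[r0].astype(int); sat=row.max(1)-row.min(1); print(r0,row[160:200:4].tolist()[:3])
    break
# edge fit on far edge row: gradient along columns
gy=cv2.Sobel(cv2.cvtColor(im,cv2.COLOR_BGR2GRAY),cv2.CV_32F,0,1)
cs=[c for c in list(range(180,255,5))+list(range(400,460,5))]
rs=[28+np.argmax(np.abs(gy[28:48,c])) for c in cs]; print(rs)
p=np.polyfit(cs,rs,1); A=at_z(d,np.polyval(p,180),180,.07);B=at_z(d,np.polyval(p,460),460,.07);v=B-A;print("far edge yaw",np.degrees(np.arctan2(v[1],v[0]))-90)
# brass ellipse via buttons
cv2.imwrite("pics/w3k.png",cv2.resize(im[60:140,270:370],None,fx=6,fy=6,interpolation=cv2.INTER_CUBIC))
E
```

```text
[0.50654777 0.07306176 0.07      ] [0.49420067 0.25739596 0.07      ] yaw 3.832068654804118 0.18474725669714218Traceback (most recent call last):
  File "<stdin>", line 5, in <module>
numpy._core._exceptions._UFuncOutputCastingError: Cannot cast ufunc 'bitwise_and' output from dtype('int64') to dtype('bool') with casting rule 'same_kind'
```

```bash
python3 - <<'E'
from h import *
d=dict(np.load("w3.npz")); im=d["image"]
g=im.max(2); 
k=(g<85); k[118:]=0;k[:85]=0;k[:,:305]=0;k[:,340:]=0
for x in blobs(k,10): print(x,at_z(d,x[1][0],x[1][1],.083).round(4))
gy=cv2.Sobel(cv2.cvtColor(im,cv2.COLOR_BGR2GRAY),cv2.CV_32F,0,1)
cs=[c for c in list(range(180,255,5))+list(range(400,460,5))]
rs=[28+np.argmax(np.abs(gy[28:48,c])) for c in cs]; print(rs)
p=np.polyfit(cs,rs,1); A=at_z(d,np.polyval(p,180),180,.07);B=at_z(d,np.polyval(p,460),460,.07);v=B-A;print("far edge yaw",np.degrees(np.arctan2(v[1],v[0]))-90)
cv2.imwrite("pics/w3k.png",cv2.resize(im[60:140,270:370],None,fx=6,fy=6,interpolation=cv2.INTER_CUBIC))
E
```

```text
(np.int32(99), array([101.75757576, 320.50505051]), array([318,  94,   6,  17], dtype=int32)) [0.5322 0.1673 0.083 ]
[np.int64(45), np.int64(39), np.int64(39), np.int64(39), np.int64(39), np.int64(39), np.int64(39), np.int64(39), np.int64(39), np.int64(39), np.int64(39), np.int64(39), np.int64(39), np.int64(39), np.int64(38), np.int64(37), np.int64(37), np.int64(33), np.int64(37), np.int64(37), np.int64(35), np.int64(37), np.int64(37), np.int64(37), np.int64(37), np.int64(36), np.int64(47)]
far edge yaw 4.033436924035428
```

View pics/w3k.png

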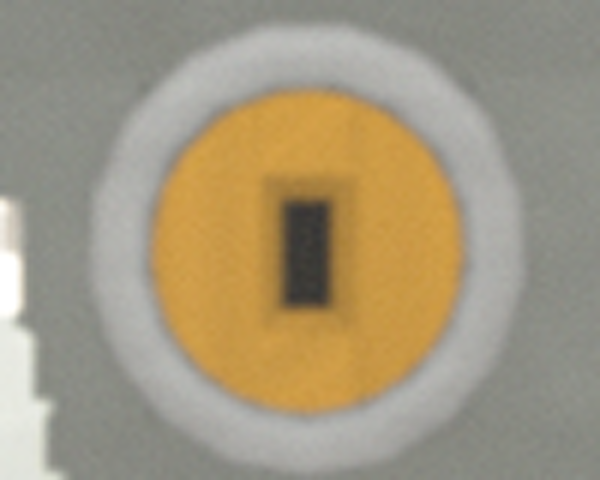

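```bash
python3 -c "
from h import *
plan((0.5305,0.1674,0.155),93.9)"
python3 -m pendant '[[0,[0,20,-2],[-0.004,0,0]],[0,[0,45,-4],[-0.004,0,0]],[0,[8,65,-6],[-0.004,0,0]],[0,[18,70,-8],[-0.004,0,0]],[0,[18,70,-8],[-0.004,0,0]],[0,[18,70,-8],[-0.004,0,0]],[0,[18,70,-8],[-0.004,0,0]],[0,[18,70,-8],[-0.004,0,0]]]'; python3 -c "
from h import *
plan((0.5305,0.1674,0.155),93.9)"
```

```text
t 13.5167 tcp [0.6014 0.1714 0.175 ] yaw 93.68 xdown [ 2.e-04 -5.e-04 -1.e+00] F [-0.9  0.3 -1.1] T [ 0.005 -0.013 -0.023] grip 9.8
shift [20.  71.   0.6] rot [-0.0038 -0.0005  0.0001] deg 0.2
time_s: 14.18
tool_pos: [0.5332, 0.1608, 0.1573]
tool_rot: [-83.1, 89.9, 11.0]
force: [0.6, -1.0, -0.3]
grip_width: 0.0096
t 14.1833 tcp [0.5332 0.1608 0.1573] yaw 94.05 xdown [ 1.4e-03  3.0e-04 -1.0e+00] F [ 0.6 -1.  -0.3] T [ 0.017  0.013 -0.077] grip 9.6
shift [2.3 2.2 6.8] rot [0.0026 0.0002 0.0014] deg 0.2
```

```bash
python3 -m pendant '[[0,[2,2,6.5],[0.003,0,0]],[0,[2,2,6.5],[0.003,0,0]],[0,[2,2,6.5],[0.003,0,0]],[0,[2,2,6.5],[0.003,0,0]]]'; python3 - <<'E'
from h import *
plan((0.5305,0.1674,0.145),93.9)
d=optics.read_camera("side"); cv2.imwrite("pics/s6.png",cv2.resize(d["image"][200:350,220:400],None,fx=4,fy=4,interpolation=cv2.INTER_CUBIC)); np.savez("s6.npz",**d)
for l in ("key_shoulder","lock_mouth"): print(l,[(r["confidence"],r["centre"][0]*400,r["centre"][1]*640) for r in models.landmark_of("side",l)])
E
```

```text
time_s: 14.52
tool_pos: [0.5295, 0.1673, 0.1548]
tool_rot: [-173.5, 90.0, -79.6]
force: [-1.0, 0.2, -0.8]
grip_width: 0.0098
t 14.5167 tcp [0.5295 0.1673 0.1548] yaw 93.94 xdown [ 0.e+00 -2.e-04 -1.e+00] F [-1.   0.2 -0.8] T [0.037 0.045 0.018] grip 9.8
shift [ 9.8 -1.   0. ] rot [ 0.0007 -0.0002  0.    ] deg 0.0
key_shoulder [(0.69, 246.0, 308.8)]
lock_mouth [(0.72, 309.52000000000004, 461.12), (0.62, 285.32, 298.88)]
```

View pics/s6.png

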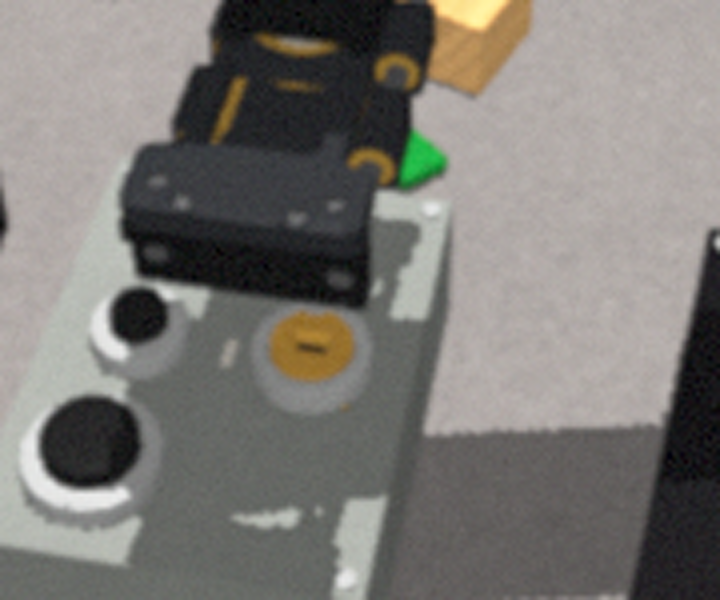

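```bash
python3 -m pendant '[[0,[5,-1,0],[0,0,0]],[0,[10,-1,0],[0,0,0]],[0,[12,-1,0],[0,0,0]],[0,[14,-1,0],[0,0,0]],[0,[16,-1,0],[0,0,0]],[0,[18,-1,0],[0,0,0]],[0,[18,-1,0],[0,0,0]]]'; python3 -c "
from h import *
plan((0.5305,0.1674,0.13),93.9)"
```

```text
time_s: 15.25
tool_pos: [0.5302, 0.167, 0.1363]
tool_rot: [105.2, 90.0, -160.9]
force: [-0.9, -0.3, -0.6]
grip_width: 0.0095
t 15.25 tcp [0.5302 0.167  0.1363] yaw 93.9 xdown [-6.e-04 -2.e-04 -1.e+00] F [-0.9 -0.3 -0.6] T [ 0.044  0.014 -0.004] grip 9.5
shift [ 6.3 -0.3  0.4] rot [ 0.0001 -0.0002 -0.0006] deg 0.0
```

```bash
python3 -m pendant '[[0,[1.5,0,0],[0,0,0]],[0,[3,0,0],[0,0,0]],[0,[4,0,0],[0,0,0]],[0,[4,0,0],[0,0,0]]]'; python3 -m pendant '[[0,[1,0,0],[0,0,0]],[0,[2,0,0],[0,0,0]],[0,[2,0,0],[0,0,0]]]'; python3 -c "
from h import *
plan((0.5305,0.1674,0.13),93.9)"
```

```text
time_s: 15.58
tool_pos: [0.5304, 0.1673, 0.1327]
tool_rot: [-0.3, 90.0, 93.6]
force: [0.1, -0.7, 0.1]
grip_width: 0.0098
time_s: 15.83
tool_pos: [0.5305, 0.1675, 0.1308]
tool_rot: [-31.4, 90.0, 62.5]
force: [0.4, 0.4, -0.7]
grip_width: 0.0097
t 15.8333 tcp [0.5305 0.1675 0.1308] yaw 93.92 xdown [ 3.e-04  5.e-04 -1.e+00] F [ 0.4  0.4 -0.7] T [ 0.258 -0.096 -0.018] grip 9.7
shift [ 0.8  0.  -0.1] rot [0.0003 0.0005 0.0003] deg 0.0
```

```bash
python3 -m pendant '[[0,[1,0,0],[0.04,0,0]],[0,[2,0,0],[-0.04,0,0]],[0,[3,0,0],[0.04,0,0]],[0,[4,0,0],[-0.04,0,0]],[0,[4,0,0],[0,0,0]]]'; python3 -m pendant '[[0,[1,0,0],[0.04,0,0]],[0,[2,0,0],[-0.04,0,0]],[0,[3,0,0],[0.04,0,0]],[0,[3,0,0],[-0.04,0,0]],[0,[3,0,0],[0,0,0]]]'; python3 -c "
from h import *
plan((0.5305,0.1674,0.13),93.9)"
```

```text
time_s: 16.25
tool_pos: [0.5305, 0.1676, 0.1268]
tool_rot: [-27.9, 90.0, 66.2]
force: [0.1, 0.4, -0.8]
grip_width: 0.0096
time_s: 16.67
tool_pos: [0.5302, 0.1676, 0.1239]
tool_rot: [30.5, 90.0, 124.6]
force: [-1.1, 1.2, 0.4]
grip_width: 0.0092
t 16.6667 tcp [0.5302 0.1676 0.1239] yaw 94.09 xdown [-4.e-04  5.e-04 -1.e+00] F [-1.1  1.2  0.4] T [ 0.302  0.164 -0.049] grip 9.2
shift [-6.1 -0.3 -0.2] rot [ 0.0033  0.0006 -0.0003] deg 0.2
```

```bash
python3 -m pendant '[[0,[1,0,0],[0.04,0,0]],[0,[2,0,0],[-0.04,0,0]],[0,[2,0,0],[0,0,0]]]'; python3 -m pendant '[[0,[1,0,0],[0.04,0,0]],[0,[2,0,0],[-0.04,0,0]],[0,[2,0,0],[0,0,0]]]'; python3 - <<'E'
from h import *
plan((0.5305,0.1674,0.13),93.9)
d=optics.read_camera("side"); cv2.imwrite("pics/s7.png",cv2.resize(d["image"][200:350,220:400],None,fx=4,fy=4,interpolation=cv2.INTER_CUBIC))
E
```

```text
time_s: 16.92
tool_pos: [0.5302, 0.1677, 0.1222]
tool_rot: [27.1, 90.0, 121.2]
force: [-1.7, 0.7, 2.9]
grip_width: 0.0095
time_s: 17.17
tool_pos: [0.5302, 0.1676, 0.1205]
tool_rot: [19.2, 90.0, 113.3]
force: [-2.0, -0.4, 1.4]
grip_width: 0.0094
t 17.1667 tcp [0.5302 0.1676 0.1205] yaw 94.09 xdown [-3.e-04  7.e-04 -1.e+00] F [-2.  -0.4  1.4] T [ 0.078  0.395 -0.026] grip 9.4
shift [-9.5 -0.3 -0.2] rot [ 0.0034  0.0008 -0.0003] deg 0.2
```

View pics/s7.png

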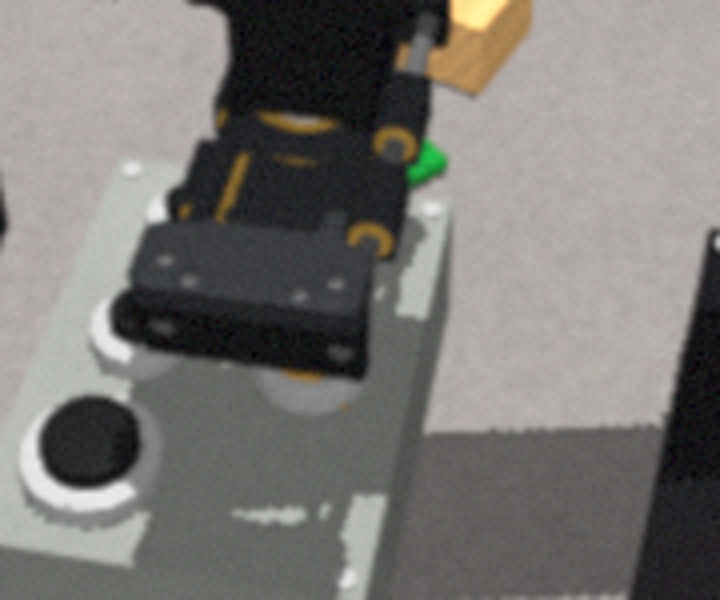

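```bash
for i in 1 2 3; do python3 -m pendant '[[0,[1,0,0],[0.04,0,0]],[0,[2,0,0],[-0.04,0,0]],[0,[2,0,0],[0,0,0]]]' | grep -E "pos|force|time"; done; python3 -c "
from h import *
plan((0.5305,0.1674,0.13),93.9)"
```

```text
time_s: 17.47
tool_pos: [0.5303, 0.1677, 0.1188]
force: [-2.6, 1.5, 5.1]
time_s: 17.72
tool_pos: [0.5307, 0.1677, 0.1172]
force: [-2.2, 0.6, 6.4]
time_s: 17.97
tool_pos: [0.5309, 0.1677, 0.1149]
force: [-0.5, 1.2, 2.5]
t 17.9667 tcp [0.5309 0.1677 0.1149] yaw 94.11 xdown [ 0.0012  0.001  -1.    ] F [-0.5  1.2  2.5] T [0.328 0.138 0.028] grip 9.7
shift [-15.1   0.4  -0.2] rot [0.0037 0.0009 0.0013] deg 0.2
```

```bash
for i in 1 2; do python3 -m pendant '[[0,[1,0,0],[0.04,0,0]],[0,[2,0,0],[-0.04,0,0]],[0,[2,0,0],[0,0,0]]]' | grep -E "pos|force|time"; done; python3 -c "
from h import *
plan((0.5305,0.1674,0.13),93.9)"
```

```text
time_s: 18.22
tool_pos: [0.5314, 0.1678, 0.1146]
force: [-4.4, 0.7, 13.8]
time_s: 18.47
tool_pos: [0.5317, 0.1679, 0.1145]
force: [-8.5, -1.6, 22.9]
t 18.4667 tcp [0.5317 0.1679 0.1145] yaw 94.1 xdown [ 0.0028  0.0021 -1.    ] F [-8.5 -1.6 22.9] T [-0.31   1.859  0.083] grip 9.7
shift [-15.5   1.1  -0.3] rot [0.0035 0.0019 0.0029] deg 0.3
```

```bash
python3 -c "
from h import *
print(telemetry.get_obs()['qpos'].round(1))"; python3 -m pendant '[[0,[-1,0.5,0],[0.05,0,0]],[0,[-1,0.5,0.1],[0.12,0,0]],[0,[-1,0.5,0.2],[0.2,0,0]],[0,[-1,0.5,0.3],[0.28,0,0]],[0,[-1,0.5,0.4],[0.36,0,0]],[0,[-1,0.4,0.5],[0.44,0,0]],[0,[-1,0.4,0.5],[0.5,0,0]],[0,[-1,0.4,0.5],[0.5,0,0]]]'; python3 -c "
from h import *
plan((0.5317,0.1679,0.1145),93.9); print(telemetry.get_obs()['qpos'].round(1))"
```

```text
[-29.5  12.6  10.4 105.6  -2.6  61.9  76. ]
time_s: 19.13
tool_pos: [0.5313, 0.1684, 0.1146]
tool_rot: [-31.0, 89.8, 34.2]
force: [-5.2, -1.0, 18.2]
grip_width: 0.0093
t 19.1333 tcp [0.5313 0.1684 0.1146] yaw 65.15 xdown [ 0.0031  0.0021 -1.    ] F [-5.2 -1.  18.2] T [-0.195  1.268  0.009] grip 9.3
shift [ 0.1 -0.5 -0.3] rot [-0.5018  0.0027  0.0027] deg 28.8
[-32.4  12.6  13.6 105.7  -3.4  61.9  47.7]
```

```bash
python3 -m pendant '[[0,[0,0,0],[0.08,0,0]],[0,[0,0,0.1],[0.16,0,0]],[0,[0,-0.1,0.2],[0.24,0,0]],[0,[0,-0.1,0.3],[0.32,0,0]],[0,[0,-0.2,0.4],[0.4,0,0]],[0,[0,-0.3,0.4],[0.48,0,0]],[0,[0,-0.4,0.5],[0.56,0,0]],[0,[0,-0.4,0.5],[0.6,0,0]],[0,[0,-0.4,0.5],[0.6,0,0]]]'; python3 -c "
from h import *
plan((0.5317,0.1679,0.1145),-6); print(telemetry.get_obs()['qpos'].round(1))"
```

```text
time_s: 19.88
tool_pos: [0.5317, 0.1692, 0.1146]
tool_rot: [15.2, 89.8, 46.0]
force: [-5.8, -0.3, 18.3]
grip_width: 0.0097
t 19.8833 tcp [0.5317 0.1692 0.1146] yaw 30.84 xdown [ 0.0028  0.0029 -1.    ] F [-5.8 -0.3 18.3] T [-0.084  1.323  0.059] grip 9.7
shift [ 0.1 -1.1 -0.7] rot [ 0.6429  0.0034 -0.0023] deg 36.8
[-35.8  12.8  17.5 105.8  -4.4  61.9  14.2]
```

```bash
python3 -m pendant '[[0,[0,0,0],[0.08,0,0]],[0,[0,-0.1,0],[0.16,0,0]],[0,[0,-0.2,0],[0.24,0,0]],[0,[0,-0.3,0],[0.32,0,0]],[0,[0,-0.4,0],[0.4,0,0]],[0,[0,-0.5,0],[0.48,0,0]],[0,[0,-0.6,0],[0.56,0,0]],[0,[0,-0.6,0],[0.62,0,0]],[0,[0,-0.6,0],[0.62,0,0]]]'; python3 -m pendant '[[0,[0,0,0],[0.03,0,0]],[0,[0,0,0],[0.06,0,0]],[0,[0,0,0],[0.06,0,0]]]';python3 -c "
from h import *
plan((0.5317,0.1679,0.1145),-9); print(telemetry.get_obs()['qpos'].round(1))"
```

```text
time_s: 20.63
tool_pos: [0.5328, 0.1695, 0.1146]
tool_rot: [46.3, 89.6, 41.6]
force: [-3.0, 1.7, 16.3]
grip_width: 0.0096
time_s: 20.88
tool_pos: [0.5328, 0.1695, 0.1146]
tool_rot: [51.2, 89.7, 43.1]
force: [-3.3, 1.6, 16.5]
grip_width: 0.0096
t 20.8833 tcp [0.5328 0.1695 0.1146] yaw -8.07 xdown [ 0.0044  0.0041 -1.    ] F [-3.3  1.6 16.5] T [0.293 0.925 0.079] grip 9.6
shift [ 0.1 -1.7 -0.8] rot [ 0.0162  0.0037 -0.0047] deg 1.0
[-39.8  13.1  22.  105.9  -5.7  61.8 -23.7]
```

```bash
for i in 1 2 3; do python3 -m pendant '[[0,[0,0,0],[0.03,0,0]],[0,[0,0,0],[0.03,0,0]],[0,[0,0,0],[0.03,0,0]]]'|grep -E "pos|force";python3 -c "
from h import *
plan((0.5317,0.1679,0.1145),-9)"|head -1; done
```

```text
tool_pos: [0.5327, 0.1694, 0.1146]
force: [-2.8, 1.7, 16.2]
t 21.1333 tcp [0.5327 0.1694 0.1146] yaw -9.72 xdown [ 0.0044  0.0041 -1.    ] F [-2.8  1.7 16.2] T [0.253 0.974 0.096] grip 9.8
tool_pos: [0.5328, 0.1694, 0.1146]
force: [-4.3, 1.0, 15.7]
t 21.3833 tcp [0.5328 0.1694 0.1146] yaw -11.43 xdown [ 0.0045  0.004  -1.    ] F [-4.3  1.  15.7] T [0.24  0.926 0.067] grip 9.7
tool_pos: [0.5328, 0.1694, 0.1146]
force: [-4.2, 1.4, 16.2]
t 21.6333 tcp [0.5328 0.1694 0.1146] yaw -13.15 xdown [ 0.0046  0.0041 -1.    ] F [-4.2  1.4 16.2] T [0.227 0.856 0.122] grip 9.2
```

```bash
for i in 1 2; do python3 -m pendant '[[0,[0,0,0],[0.03,0,0]],[0,[0,0,0],[0.03,0,0]],[0,[0,0,0],[0.03,0,0]]]'|grep -E "pos|force";python3 -c "
from h import *
plan((0.5317,0.1679,0.1145),-9)"|head -1; done
python3 - <<'E'
from h import *
for n,roi in (("side",(200,350,220,400)),("top",(140,220,165,265))):
    d=optics.read_camera(n); a,b,c,e=roi
    cv2.imwrite(f"pics/{n}8.png",cv2.resize(d["image"][a:b,c:e],None,fx=4,fy=4,interpolation=cv2.INTER_CUBIC))
d=optics.read_camera("wrist"); cv2.imwrite("pics/w8.png",d["image"])
E
```

```text
tool_pos: [0.5329, 0.1694, 0.1146]
force: [-4.2, 1.9, 15.6]
t 21.8833 tcp [0.5329 0.1694 0.1146] yaw -14.85 xdown [ 0.0047  0.004  -1.    ] F [-4.2  1.9 15.6] T [0.216 0.854 0.137] grip 9.3
tool_pos: [0.5329, 0.1694, 0.1146]
force: [-2.2, 1.6, 16.6]
t 22.1333 tcp [0.5329 0.1694 0.1146] yaw -16.56 xdown [ 0.0048  0.0039 -1.    ] F [-2.2  1.6 16.6] T [0.275 0.86  0.236] grip 9.5
```

View pics/side8.png

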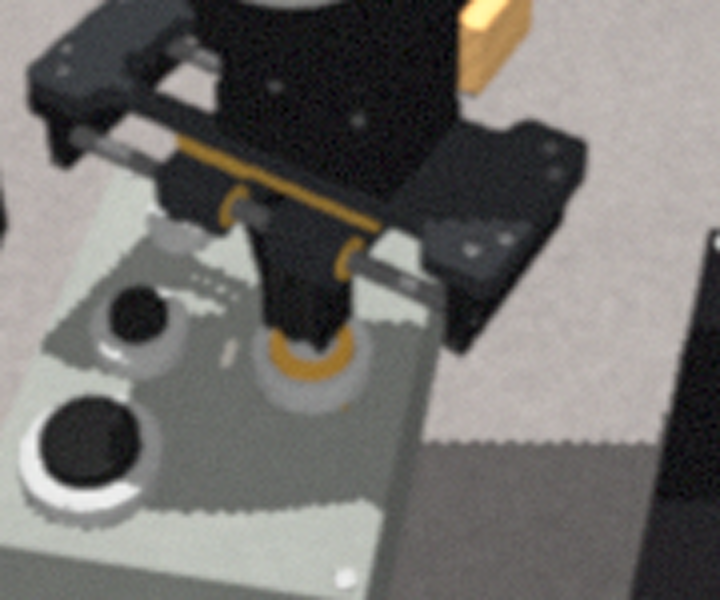

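View pics/w8.png

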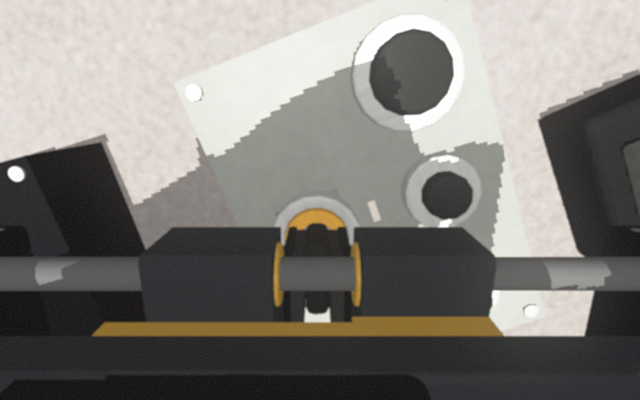

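```bash
python3 -m pendant '[[0,[0,0,0],[0.01,0,0]],[0,[0,0,0],[0.01,0,0]],[0,[0,0,0],[0.01,0,0]],[0,[0,0,0],[0.01,0,0]],[0,[0,0,0],[0.01,0,0]],[0,[0,0,0],[0.01,0,0]],[0,[0,0,0],[0.01,0,0]],[0,[0,0,0],[0.01,0,0]]]';python3 -m pendant '[[0,[0,0,0],[0,0,0]],[0,[0,0,0],[0,0,0]],[0,[0,0,0],[0,0,0]],[0,[0,0,0],[0,0,0]],[0,[0,0,0],[0,0,0]],[0,[0,0,0],[0,0,0]],[0,[0,0,0],[0,0,0]],[0,[0,0,0],[0,0,0]]]'; python3 -c "
from h import *
plan((0.5317,0.1679,0.1145),-9)
for l in ('driver','battery','gear'):
    optics.read_camera('top')
    print(l,[(round(r['confidence'],2),r['centre'][0]*400,r['centre'][1]*640) for r in models.landmark_of('top',l)[:1]])"
```

```text
time_s: 22.95
tool_pos: [0.5329, 0.1694, 0.1146]
tool_rot: [56.4, 89.6, 39.3]
force: [-2.2, 0.6, 15.9]
grip_width: 0.0096
time_s: 23.62
tool_pos: [0.5329, 0.1694, 0.1146]
tool_rot: [56.1, 89.6, 38.9]
force: [-3.6, 1.8, 16.4]
grip_width: 0.0093
t 23.6167 tcp [0.5329 0.1694 0.1146] yaw -17.12 xdown [ 0.0048  0.0039 -1.    ] F [-3.6  1.8 16.4] T [0.201 0.922 0.291] grip 9.3
shift [ 0.1 -1.8 -0.7] rot [-0.1418  0.0038 -0.0049] deg 8.1
driver []
battery [(0.92, 116.32000000000001, 234.88)]
gear [(0.58, 116.92, 343.10400000000004)]
```

```bash
python3 -c "
from cell import env
print(env.sign_off())"
```

```text
the job is handed in; nothing more can be done
None
```

I pressed the large, middle and small buttons in that order. I then drew the key from the stand, pushed it home in the grey station's lock and turned it a quarter turn clockwise. I handed the job in at about 24 s, still holding and pushing the key; no verdict is reported.

- **Buttons:** All three stopped hard at the same TCP height (0.1033 m, over 12 N). I lifted off fully before each next press. That height is about 4 mm above what I expected. On the large button I felt the spring ease over about 5.5 mm as it came up; I did not measure the travel of the other two.
- **Key home:** With the cylinder at rest and small wiggles of ±0.04 rad, the key stopped hard at TCP z = 0.1145 m (23 N). I had predicted 0.1148 m. I saw only about 6 N at the pins. The side picture shows the flange on the brass face, and the height stayed at 0.1146 m through the turn.
- **Turn:** The hand turned about 111°, roughly 21° past the quarter turn, which is more than the most play you gave (about 14°). The wrist moment rose from about 0.08 to 0.29 N m, well above the return spring's 0.067 N m. I take this to mean the cylinder is at its stop, but I did not measure its angle directly.
- **Hold:** I held it for over a second with the force steady at about 16 N down and a 60 N grip setting.
- **Bystanders:** The battery pack and gear are where they were in the top view. The network did not find the screwdriver in that last check, so I did not confirm it there. It looked undisturbed in the side picture taken as I lifted the key, and the arm did not go near it after that.

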